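# Cock the desolder pump and hold it ready over the board

## Robot

A 7-joint arm with a two-finger parallel gripper is mounted at the origin on a cart in front of the work surface, level with it; the furniture and walls round the work are solid. World frame = base frame: x ahead of the robot, y to its left, z up, the work surface at z = 0. Lengths are in m, angles in degrees, forces in N, time in s.
With the tool pointing down it reaches from about 0.425 to 0.875 m from the base axis. Payload 4.7 kg.
Tool frame: the origin (TCP) lies at the very end of the fingers, on their centre line; the grasp point (between the pads) lies 19 mm behind it; z points along the fingers, y is the line along which they close (so a half turn about z gives the same grasp; the last joint's range is limited). The gripper opens to 87 mm and grips with 3 to 60 N. Pads are 19 mm wide; open, the fingers measure 117 mm over their backs; the gripper's body (75 mm by 190 mm) begins 51 mm behind the grasp point.
Start: joints at [-75.854, 18.392, -4.016, 83.108, 1.295, 78.541, -3.26], TCP at [0.15, 0.632, 0.186] pointing down, gripper open.
Joint ranges: [-163.93, 163.93], [-17.29, 119.83], [-79.2, 71.16], [3.27, 140.29], [-89.18, 269.18], [5.43, 117.66], [-154.24, 154.24]. Speed limits (degrees/s): [147.25, 147.25, 180, 180, 180, 180, 180].

## Interface

Orientations are given as [roll, pitch, yaw] about the fixed x, y, z axes, in that order (R = Rz(yaw) Ry(pitch) Rx(roll)).
In Python, from cell import telemetry, cams, env gives the robot as it stands.
- The arm moves only by the tool arm_command, never from a script. Its argument "series" is text: rows parted by semicolons, each of 5 numbers parted by spaces: the shift along the tool's x, y, z in mm, then the turn about the tool's z in rad, then the closure in counts, from 0 (fully open) to 255 (shut). A call has 1 to 20 rows; each row shifts and turns the commanded pose from where the row before left it, along the tool's axes as they then stand; what a row does not reach is not made up. A row lasts 1/12 s, in which the tool goes at most 41.7 mm and 7.16 degrees, less where a joint would pass 70% of its speed; a pose out of reach is approached as far as the arm can. A call is refused whole if a number of a shift passes 41.7 or a number of a turn 0.125, either way. A call with a gripper value outside its range is refused whole. The fingers move at their own pace and stop on an object; "squeeze" is the grip in N (left out, the last holds). Time passes only in rows, so rows that do not move let the fingers close. It gives the time, the measured TCP pose, the force, the opening and the grip force at its end, in the units of the state.
- telemetry.get_obs(): the state, without advancing time (a new reading comes with each control period).
- cams.read_camera(name): name is "scene" or "top"; returns the picture (384x512x3 uint8, blue, green, red); there is no depth.
- cams.calibration(name): a dict with "K" (3x3 intrinsics, pixels), "origin" and "rotation" of the camera in the world. Camera axes: x right, y down, z forward; pixel columns grow to the right and rows downward; lengths in m; the calibration is good to about 2 mm. A picture is of the moment at which its call begins. calibration takes no time and is no camera call.
- env.sign_off(): hands the job in; it is judged then, once.
The state is a dict: "time_s": time; "qpos": joint angles; "joint_velocities": joint speeds; "effort": joint torques, N m; "tool_pos": TCP position; "tool_rot": TCP orientation; "force": force on the tool from outside, world axes, zero at the start; "wrist_torque": the same for the moment, N m; "grip_width": finger opening in m; "grasp_force": force on a finger pad.
Only numpy, scipy, OpenCV 4.12 (cv2) and the standard library are available. Lean on these libraries where they do the work, as an engineer would, in place of code of your own. Each camera call takes 0.05 s, during which the arm holds its last target. There are 200 camera calls.

## Task

Two desolder pumps stand nozzle down in the wooden tool block. On one of them the plunger still stands far out: push that plunger fully down and let go of it, then draw that pump out of the block and hold it ready for work: slanted half-way between upright and level, nozzle downward, with the nozzle tip a few centimetres above the middle of the circuit board and touching nothing. Finish while still holding it there, and leave the other pump and everything else as it stands.

Things in the scene. Friction and masses are not known exactly. Their poses are not given: they have to be found in the camera images.
- pump_mid (a point): Mid-barrel, on the axis, of the pump to use (plunger out). Dark brown, 80 g, barrel 22 mm across with flats parallel to the tool block's sides, 125 mm long (62 mm either way from here), then a 33 mm thin nozzle below. It stands upright, nozzle down, in either well; about 80 mm of barrel stand free above the block. y axis: along the pump toward the nozzle.
- pump_nozzle (a point): Tip of that pump's nozzle, on the barrel's axis, 95 mm from the barrel's middle. The y axis points out of the nozzle. The last 33 mm before the tip are only about 6 mm thick.
- pump_knob (a point): Centre of the end face of that pump's plunger knob (16 mm across, 14 mm long), the topmost point of the pump. With the plunger out it stands 50 to 58 mm above the upper end of the barrel, fully in 26 mm (as on the other pump).
- pump_plunger (a joint): Plunger of that pump, in m: starts standing out at 0.024 to 0.032; 0 = fully pushed in, against its stop. It moves along the pump's axis and is stiff: it takes about 3 to 5 N to push and stays where it is left. Knob to barrel distance = 26 mm + this value.
- spare_mid (a point): Middle of the barrel of the other pump, same make and size, plunger already in, standing in the other well; its knob's top is 193 mm above the table, so lift higher than that, or go round, to pass it. Bystander.
- rack: Plywood tool block, fixed, 74 x 164 mm, 85 mm high; origin: centre of its underside. Two wells, 25 mm square, open at the top, lie on its y axis 45 mm either side of the centre; a barrel's lower end rests on a shoulder in the well 42 mm above the table. Pulled straight up 80 mm, a pump is clear of the block.
- board_mid (a point): Middle of the green circuit board's upper side (top of the flat square black chip there), 26 mm above the table. The board, 80 x 100 mm, is held level in a low aluminium clamp, 104 x 124 mm, 30 mm high, fixed; parts on it rise at most 7 mm above this point.
- wool_tin: bystander: tin of brass wool, 63 mm wide, 48 mm high; origin at the centre of its underside
- flux_tin: bystander: shallow tin, 46 mm wide, 16 mm high; origin at the centre of its underside
- side_cutters: bystander: side cutters lying flat, 128 mm long; origin at the centre of its underside
- wick_reel_1: bystander: flat reel of braid, 48 mm, 11 mm high; origin at the centre of its underside
- tape_roll: bystander: roll of tape lying flat, 58 mm, 19 mm high; origin at the centre of its underside
- screwdriver: bystander: screwdriver lying flat, 169 mm long; origin at the centre of its underside
There are look-alikes about, which are no part of the job. What is shaped like the part that bears pump_mid but green or turquoise is not meant. There is more than one size of the rack; the job needs the larger.

How it is judged (in metres and radians):
On the way, in this order (a step that is already met when the one before it is completed fails the run):
1. the plunger is fully in and stays there with the fingers off the pump, which still stands in the block (value of joint pump_plunger below 0.003 m and contact force between the fingers and pump below 0.2 N and z of pump_nozzle in the frame of rack below 0.03 m), for 0.2 s.
2. the pump is drawn clear of the block in the gripper (z of pump_nozzle in the frame of rack above 0.087 m and contact force between the fingers and pump above 1 N), for 0.1 s.
At the end, for the whole second after the job is handed in: The gripper holds the pump still, plunger within 4 mm of fully in, slanted 30 to 60 degrees from upright, nozzle down, its tip within 30 mm sideways of the board's middle and 10 to 80 mm above it; it touches neither board, block nor the other pump, which is within 20 mm of its place (contact force between the fingers and pump above 1 N and value of joint pump_plunger below 0.004 m and angle between pump_nozzle's own y axis and vertical between 2.09 and 2.62 rad and horizontal distance between pump_nozzle and board_mid below 0.03 m and z of pump_nozzle in the frame of board_mid between 0.01 and 0.08 m and contact force between pump and board below 0.1 N and contact force between pump and rack below 0.1 N and contact force between pump and spare_pump below 0.1 N and linear speed of pump below 0.03 m/s and distance of spare_mid from where it was at the start of the episode below 0.02 m); the arm keeps its last pose, push and grip.
It fails at once if the other pump is lifted or knocked out of place (more than 20 mm) (distance of spare_mid from where it was at the start of the episode above 0.02 m).
It fails at once if a bystander is moved by more than 30 mm (distance of any of wool_tin, flux_tin, side_cutters, wick_reel_1, tape_roll, screwdriver from where it was at the start of the episode above 0.03 m).
It also fails if it takes over 58 s, if anything falls off the work surface, if the arm or the gripper's body presses on something with over 40 N, if the wrist force passes 120 N, or if a joint passes its speed limit or range.

## Working session

There is one attempt and no reset: what is moved stays moved. The work goes in short steps, Python scripts to look and compute and a tool call to move; the robot and the scene stay as the last step left them, time stands still between calls to the robot, and variables do not carry over. Pictures are saved under pics/ and viewed, at most 10 in all, crops included, and the job is handed in when it is done.

Besides the shell and the picture viewer there is one more tool, called after "Emit:" as name(argument=value, ...) on one line, values as JSON. arm_command: Moves the arm, as the interface text tells. Its arguments: {"type":"object","properties":{"series":{"type":"string"},"squeeze":{"type":"number"}},"required":["series"]}

```bash
ls; mkdir -p pics
python3 - <<'E'
from cell import telemetry,cams
import cv2,numpy as np
for n in("scene","top"):
    im=cams.read_camera(n); cv2.imwrite(f"pics/{n}0.png",cv2.resize(im,None,fx=1.5,fy=1.5,interpolation=cv2.INTER_CUBIC)); cv2.imwrite(f"{n}_raw.png",im)
    c=cams.calibration(n);print(n,{k:np.round(v,4).tolist() for k,v in c.items()})
print(telemetry.get_obs())
E
```

```text
pics
scene {'K': [[412.9289, 0.0, 251.1835], [0.0, 412.9289, 191.1888], [0.0, 0.0, 1.0]], 'origin': [-0.3708, 0.4438, 0.8992], 'rotation': [-126.7285, 0.5128, -116.6192]}
top {'K': [[423.7025, 0.0, 260.2232], [0.0, 423.7025, 192.2016], [0.0, 0.0, 1.0]], 'origin': [0.2612, -0.0167, 1.7527], 'rotation': [-170.0068, 0.3259, -91.2277]}
{'time_s': 0.1, 'qpos': array([-75.85421812,  18.43629893,  -4.01562463,  83.16798284,
         1.29452344,  78.54075591,  -3.2597422 ]), 'joint_velocities': array([-0.01252282, -0.10969324,  0.06613357, -0.16090923, -0.06111626,
       -0.04571644,  0.03188898]), 'effort': array([-2.76971859e-04, -4.92574096e+01, -4.05866643e-01, -3.13393021e+01,
       -6.42003911e-02,  3.96299665e-02,  7.15288547e-05]), 'tool_pos': array([0.14986887, 0.63191029, 0.18455348]), 'tool_rot': array([-1.79900168e+02,  4.94240389e-03,  1.66664070e+02]), 'force': array([ 0.26750521, -0.15830101,  0.7327192 ]), 'wrist_torque': array([ 0.01729624, -0.01710435,  0.04098395]), 'grasp_force': 0.0, 'grip_width': 0.08717834648350888}
```

View pics/scene0.png

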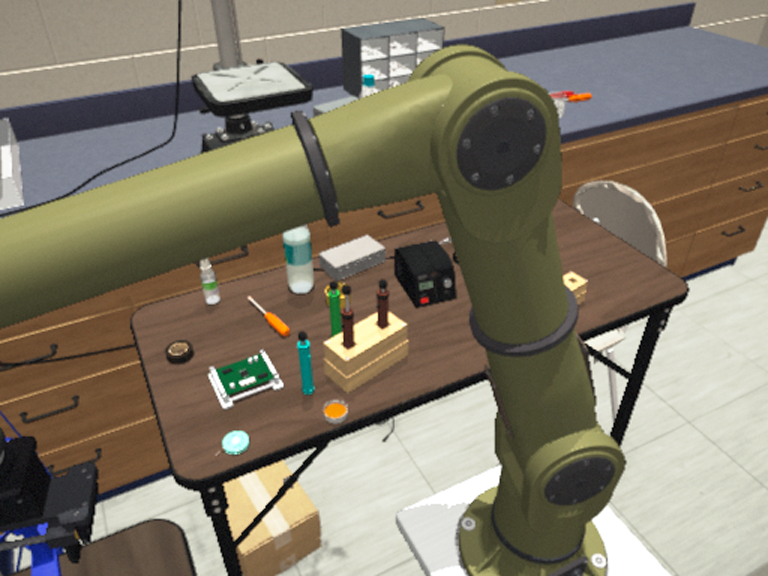

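View pics/top0.png

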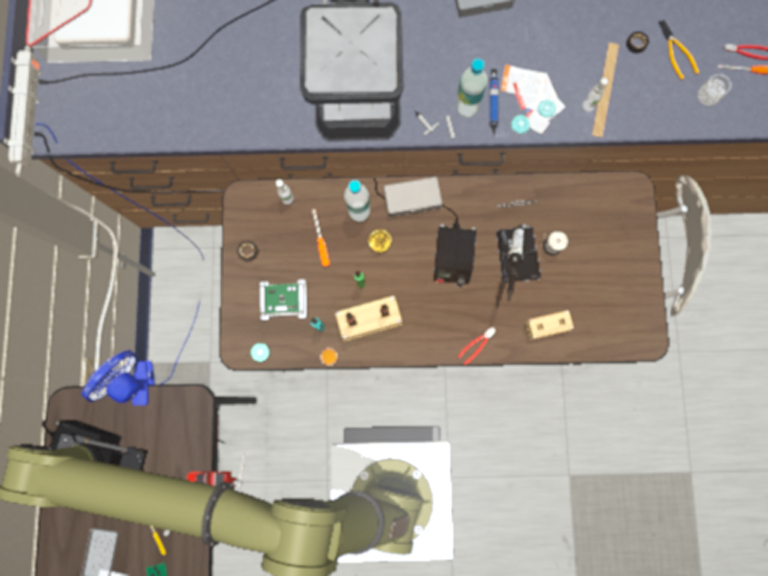

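The scene picture shows the large block at about (365,350), a brown pump in each well (knob tops near (347,290) and (382,285)), the board at (246,376), and green and turquoise decoys. The top picture shows the block at (368,318) and the board at (283,298). I'll zoom in on both.

Run:
```python
import cv2,numpy as np
a=cv2.imread("scene_raw.png")[175:310,130:290]; b=cv2.imread("top_raw.png")[150:250,145:275]
A=cv2.resize(a,None,fx=4.4,fy=4.4,interpolation=cv2.INTER_CUBIC);B=cv2.resize(b,None,fx=6,fy=6,interpolation=cv2.INTER_CUBIC)
cv2.imwrite("pics/cs.png",A);cv2.imwrite("pics/ct.png",B);print(A.shape,B.shape)
```

```text
(594, 704, 3) (600, 780, 3)
```

View pics/cs.png

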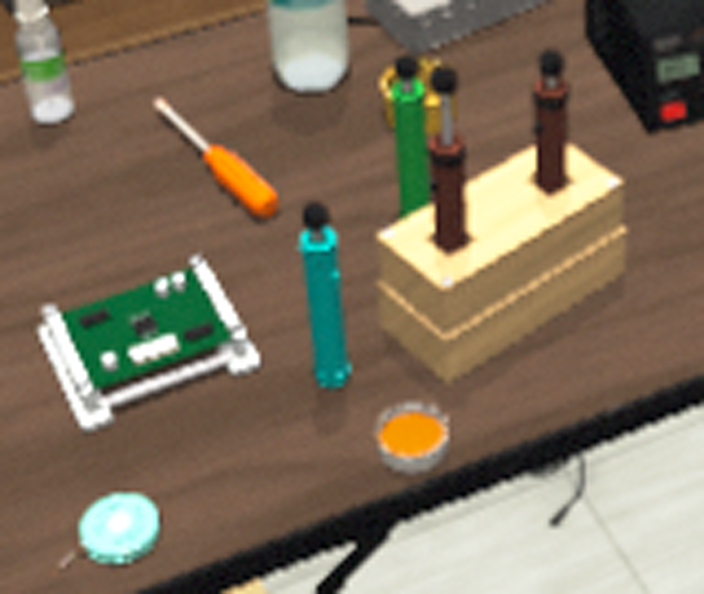

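View pics/ct.png

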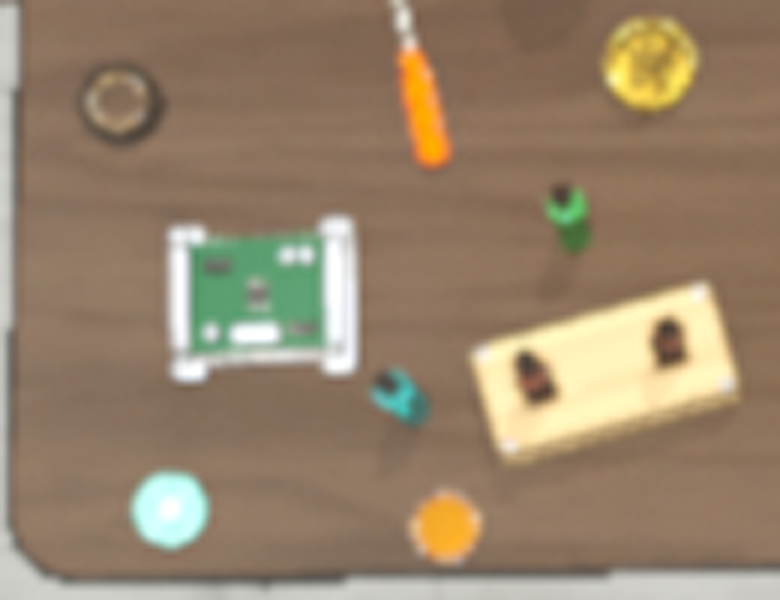

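The left pump (knob at (444,78) in the scene crop) has its plunger out. The spare, at (550,62), is pushed in. The chip is at (146,325) in the scene crop and (258,292) in the top crop. The block's white corner pins are visible in the top crop.

```bash
cat > h.py <<'E'
import numpy as np,cv2
from scipy.spatial.transform import Rotation as R
from cell import cams
def ray(n,uv):
    c=cams.calibration(n); rot=np.array(c["rotation"])
    M=rot if rot.shape==(3,3) else R.from_euler('xyz',rot,degrees=True).as_matrix()
    d=M@np.linalg.solve(c["K"],[*uv,1]); return np.array(c["origin"]),d/np.linalg.norm(d)
def plane(n,uv,z):
    o,d=ray(n,uv); return o+d*(z-o[2])/d[2]
def tri(uvs,uvt):
    o1,d1=ray("scene",uvs);o2,d2=ray("top",uvt)
    t=np.linalg.lstsq(np.c_[d1,-d2],o2-o1,rcond=None)[0]
    p,q=o1+t[0]*d1,o2+t[1]*d2; return (p+q)/2,np.linalg.norm(p-q)
def proj(n,p):
    c=cams.calibration(n); M=R.from_euler('xyz',c["rotation"],degrees=True).as_matrix()
    q=np.array(c["K"])@M.T@(np.array(p)-c["origin"]); return q[:2]/q[2]
E
python3 - <<'E'
from h import *
np.set_printoptions(precision=4,suppress=True)
T=cv2.imread("top_raw.png");S=cv2.imread("scene_raw.png")
st=lambda u,v:(u/4.4+130-.4,v/4.4+175-.4); tt=lambda u,v:(u/6+145-.4,v/6+150-.4)
def cent(im,c,r,f):
    x,y=int(round(c[0])),int(round(c[1])); w=im[y-r:y+r+1,x-r:x+r+1].astype(float); m=f(w); m[m<0]=0
    yy,xx=np.mgrid[y-r:y+r+1,x-r:x+r+1]; return ((m*xx).sum()/m.sum(),(m*yy).sum()/m.sum())
P=[]
for u,v in((483,352),(702,292),(726,383),(510,446)):
    c=cent(T,tt(u,v),2,lambda w:w[...,0]-w[...,0].min()-30); P.append(plane("top",c,.085)); print("pin",c,P[-1])
P=np.array(P);print("centre",P.mean(0),"edges",np.linalg.norm(P-np.roll(P,-1,0),axis=1))
d=P[0]+P[3]-P[1]-P[2];print("y axis ang from world y",np.degrees(np.arctan2(-d[0],d[1])))
c=P.mean(0);d/=np.linalg.norm(d);print("wells",c+.045*d,c-.045*d)
for u,v in((447,283),(383,233),(620,182)):print("scene corner",plane("scene",st(u,v),.085))
print("knob",tri(st(444,78),tt(527,360)),"spare",tri(st(550,64),tt(664,328)))
print("chip",tri(st(146,325),tt(258,292)),plane("top",tt(258,292),.026),plane("scene",st(146,325),.026))
print("turq",tri(st(316,214),tt(384,383)),"green",tri(st(405,67),tt(563,194)))
hs=cv2.cvtColor(T,cv2.COLOR_BGR2HSV);m=cv2.inRange(hs,(55,90,50),(80,255,255));m[:185]=0;m[:,:172]=0;m[212:]=0;m[:,203:]=0
ct=max(cv2.findContours(m,0,2)[0],key=cv2.contourArea);r=cv2.minAreaRect(ct);print("board",r,plane("top",r[0],.024))
E
```

```text
pin (np.float64(225.65520833333332), np.float64(208.77916666666667)) [0.4915 0.1252 0.085 ]
pin (np.float64(261.0944798301486), np.float64(198.76645435244163)) [ 0.5286 -0.0164  0.085 ]
pin (np.float64(265.12126865671644), np.float64(212.78451492537314)) [ 0.472  -0.0311  0.085 ]
pin (np.float64(229.86260454002388), np.float64(223.16606929510155)) [0.4338 0.109  0.085 ]
centre [0.4815 0.0466 0.085 ] edges [0.1464 0.0585 0.1452 0.0599]
y axis ang from world y 14.96194127918501
wells [0.4698 0.0901 0.085 ] [0.4931 0.0032 0.085 ]
scene corner [0.4305 0.1143 0.085 ]
scene corner [0.4944 0.1325 0.085 ]
scene corner [ 0.4681 -0.0344  0.085 ]
knob (array([0.4706, 0.0908, 0.2163]), np.float64(0.0035353908926225737)) spare (array([0.4927, 0.0064, 0.1843]), np.float64(0.001336019754010693))
chip (array([0.5478, 0.2884, 0.0223]), np.float64(0.0013322353582518901)) [0.5469 0.2871 0.026 ] [0.5443 0.2896 0.026 ]
turq (array([0.4669, 0.1857, 0.1445]), np.float64(0.0004981420561093973)) green (array([0.5884, 0.0713, 0.1408]), np.float64(0.0026999818831113325))
board ((187.0, 197.0), (14.0, 20.0), 90.0) [0.5526 0.29   0.024 ]
```

Emit:
arm_command(series="0 0 -30 -0.1235 255;0 0 -30 -0.1235 255;0 0 -30 -0.1235 255;0 0 -30 -0.1235 255;0 0 0 0 255;0 0 0 0 255;0 0 0 0 255", squeeze=20)

```text
time_s: 0.68
tool_pos: [0.1499, 0.6321, 0.3045]
tool_rot: [-179.9, -0.0, -165.1]
force: [0.0, -0.5, -0.2]
grip_width: 0.0481
grasp_force: 0.0
```

```bash
cat > go.py <<'E'
# python3 go.py x' y' z : shift (mm, tool axes) to a target given in the block frame (m), TCP; plus state
import sys
from h import *
from cell import telemetry
o=telemetry.get_obs(); M=R.from_euler('xyz',o["tool_rot"],degrees=True).as_matrix()
c,s=np.cos(np.radians(15)),np.sin(np.radians(15))
x,y,z=map(float,sys.argv[1:4]); t=np.array([.4815+c*x-s*y,.0466+s*x+c*y,z])
np.set_printoptions(precision=4,suppress=True)
print("shift mm",M.T@(t-o["tool_pos"])*1e3,"target",t)
for k in("time_s","tool_pos","tool_rot","force","grip_width","grasp_force","qpos"):print(k,o[k])
E
python3 go.py 0 .045 .26
```

```text
shift mm [-169.7023 -606.0573   45.1763] target [0.4699 0.0901 0.26  ]
time_s 0.6833
tool_pos [0.1499 0.6321 0.3045]
tool_rot [-179.9284   -0.0334 -165.0902]
force [ 0.0282 -0.5027 -0.2058]
grip_width 0.04812698392639515
grasp_force 0.0
qpos [-73.5193  17.2584  -7.339   71.2687   2.172   91.6839  24.4394]
```

Emit:
arm_command(series="-8.5 -30.3 1.5 0 255;-8.5 -30.3 1.5 0 255;-8.5 -30.3 1.5 0 255;-8.5 -30.3 1.5 0 255;-8.5 -30.3 1.5 0 255;-8.5 -30.3 1.5 0 255;-8.5 -30.3 1.5 0 255;-8.5 -30.3 1.5 0 255;-8.5 -30.3 1.5 0 255;-8.5 -30.3 1.5 0 255;-8.5 -30.3 1.5 0 255;-8.5 -30.3 1.5 0 255;-8.5 -30.3 1.5 0 255;-8.5 -30.3 1.5 0 255;-8.5 -30.3 1.5 0 255;-8.5 -30.3 1.5 0 255;-8.5 -30.3 1.5 0 255;-8.5 -30.3 1.5 0 255;-8.5 -30.3 1.5 0 255;-8.5 -30.3 1.5 0 255")

```text
time_s: 2.35
tool_pos: [0.4702, 0.0892, 0.2737]
tool_rot: [-180.0, -0.2, -165.1]
force: [-0.1, 0.3, 0.6]
grip_width: 0.0006
grasp_force: 0.0
```

Emit:
arm_command(series="0 0 0 0 255;0 0 0 0 255;0 0 0 0 255")

```text
time_s: 2.6
tool_pos: [0.4697, 0.0914, 0.2742]
tool_rot: [180.0, -0.2, -165.0]
force: [-0.0, 0.3, -0.7]
grip_width: 0.0004
grasp_force: 0.0
```

```bash
python3 go.py 0 .045 .23
```

```text
shift mm [ 0.0733 -1.3547 44.1664] target [0.4699 0.0901 0.23  ]
time_s 2.6
tool_pos [0.4697 0.0914 0.2742]
tool_rot [ 179.9807   -0.1514 -165.0417]
force [-0.028   0.2529 -0.7186]
grip_width 0.0003757721678246583
grasp_force 0.0
qpos [-41.5325  -5.5608  25.4862  98.9151   2.3723  86.2618  88.6461]
```

Emit:
arm_command(series="0 -1 15 0 255;0 0 15 0 255;0 0 14 0 255;0 0 4 0 255;0 0 4 0 255;0 0 4 0 255;0 0 4 0 255;0 0 4 0 255;0 0 0 0 255")

```text
time_s: 3.35
tool_pos: [0.4707, 0.0901, 0.2111]
tool_rot: [180.0, -0.0, -165.0]
force: [0.3, -0.0, -0.3]
grip_width: 0.0004
grasp_force: 0.0
```

```bash
python3 go.py 0 .045 .193
python3 - <<'E'
from cell import cams
import cv2
im=cams.read_camera("scene"); cv2.imwrite("pics/p1.png",cv2.resize(im[120:300,110:310],None,fx=3.3,fy=3.3,interpolation=cv2.INTER_CUBIC))
E
```

```text
shift mm [ 0.8114  0.2339 18.0864] target [0.4699 0.0901 0.193 ]
time_s 3.35
tool_pos [0.4707 0.0901 0.2111]
tool_rot [ 179.9985   -0.0316 -165.0226]
force [ 0.3357 -0.0426 -0.286 ]
grip_width 0.000367365887112108
grasp_force 0.0
qpos [-41.2008  -4.4014  25.9698 105.0655   1.9607  78.931   89.3022]
```

View pics/p1.png

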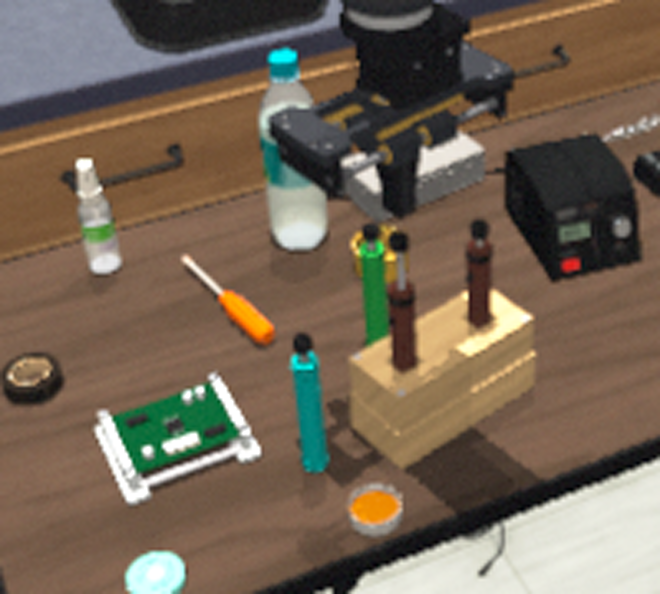

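Run:
```python
from h import *
f=lambda p:np.round((proj("scene",p)-[110,120]+.4)*3.3,1)
for z in(.193,.2111,.22,.225,.235):print(z,f((.4707,.0901,z)),f((.4815-.0,.0466,z)))
im=cams.read_camera("top");t=proj("top",(.4707,.0901,.2111));print(t)
x,y=map(int,t-[35,30]);cv2.imwrite("pics/p1t.png",cv2.resize(im[y:y+60,x:x+80],None,fx=9,fy=9,interpolation=cv2.INTER_CUBIC))
```

```text
0.193 [402.8 262. ] [443.6 241. ]
0.2111 [402.  244.9] [443.2 224.1]
0.22 [401.6 236.4] [443.  215.7]
0.225 [401.4 231.6] [442.8 210.9]
0.235 [401.  221.9] [442.6 201.3]
[232.29111962 209.53923919]
```

View pics/p1t.png

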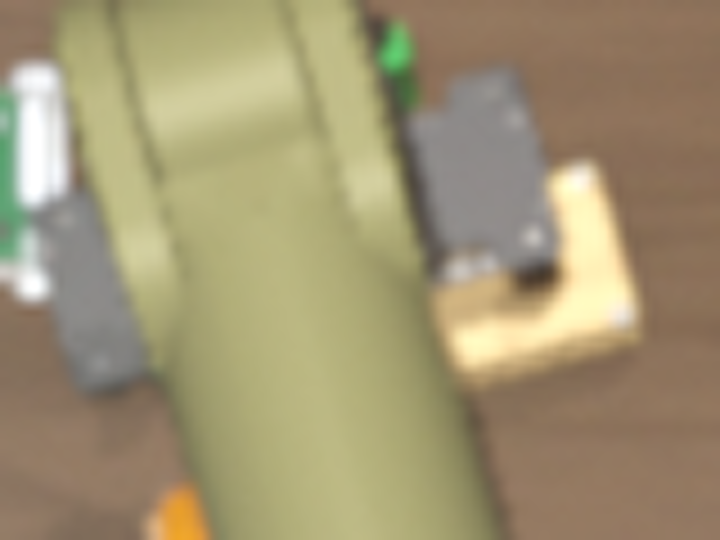

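Run:
```python
from h import *
im=cams.read_camera("scene").astype(int)
for r in range(172,204):print(r,round((r-120)*3.3),[int(v) for v in im[r,222:242].sum(1)//3])
```

```text
172 172 [229, 213, 127, 21, 19, 18, 19, 22, 19, 27, 36, 33, 27, 31, 135, 214, 193, 160, 157, 120]
173 175 [229, 222, 168, 20, 18, 23, 20, 20, 24, 25, 33, 33, 32, 43, 102, 140, 111, 112, 127, 127]
174 178 [230, 228, 198, 66, 23, 25, 21, 25, 23, 23, 34, 33, 28, 33, 66, 113, 134, 114, 85, 97]
175 182 [229, 227, 207, 108, 22, 22, 21, 23, 21, 29, 32, 32, 26, 41, 86, 103, 88, 96, 94, 93]
176 185 [220, 229, 213, 124, 22, 20, 21, 23, 23, 26, 33, 36, 30, 56, 103, 122, 93, 91, 94, 91]
177 188 [175, 215, 204, 135, 13, 23, 21, 21, 23, 28, 32, 31, 33, 48, 83, 91, 91, 93, 95, 91]
178 191 [112, 150, 142, 93, 22, 21, 24, 19, 27, 19, 34, 31, 28, 47, 82, 91, 94, 92, 91, 91]
179 195 [87, 88, 89, 76, 20, 22, 16, 25, 22, 24, 33, 32, 26, 47, 82, 94, 90, 93, 92, 93]
180 198 [88, 86, 87, 78, 25, 23, 27, 24, 25, 28, 31, 37, 28, 46, 82, 95, 92, 88, 88, 84]
181 201 [88, 87, 84, 69, 23, 20, 23, 23, 18, 24, 30, 34, 30, 41, 76, 86, 88, 81, 72, 72]
182 205 [90, 93, 90, 80, 34, 15, 25, 25, 22, 24, 33, 33, 28, 43, 70, 79, 72, 86, 84, 85]
183 208 [91, 93, 88, 88, 64, 45, 27, 22, 22, 24, 30, 35, 31, 37, 68, 83, 82, 84
[... 1255 characters left out ...]
, 54, 100, 167, 186, 158, 120, 114, 91, 90, 101, 100, 100, 104, 101, 103, 105, 105]
198 257 [66, 66, 63, 55, 115, 179, 192, 157, 102, 109, 96, 94, 105, 100, 103, 102, 104, 100, 104, 105]
199 261 [65, 66, 66, 64, 82, 100, 102, 99, 105, 117, 106, 96, 103, 104, 105, 105, 106, 105, 108, 105]
200 264 [67, 69, 62, 62, 71, 98, 110, 101, 111, 122, 106, 97, 104, 105, 107, 106, 110, 108, 111, 107]
201 267 [68, 63, 63, 62, 75, 102, 106, 102, 110, 124, 111, 93, 111, 108, 106, 112, 111, 111, 110, 108]
202 271 [63, 66, 64, 58, 80, 102, 106, 106, 112, 123, 115, 95, 109, 111, 110, 110, 109, 111, 108, 108]
203 274 [67, 64, 63, 63, 82, 107, 110, 106, 110, 124, 115, 103, 108, 111, 109, 105, 106, 104, 103, 104]
```

The finger tip ends at about row 185 of the scene picture, and the knob top is at row 190, so there is still a visible gap. The fingertips look higher than the TCP reading suggests, so I'll go down by feel.

Emit:
arm_command(series="0 0 4 0 255;0 0 4 0 255;0 0 0 0 255")

```text
time_s: 3.75
tool_pos: [0.4705, 0.0898, 0.2027]
tool_rot: [-180.0, -0.1, -165.0]
force: [0.5, -0.1, -0.4]
grip_width: 0.0004
grasp_force: 0.0
```

Emit:
arm_command(series="0 0 4 0 255;0 0 4 0 255;0 0 0 0 255")

```text
time_s: 4.0
tool_pos: [0.4704, 0.0898, 0.1946]
tool_rot: [-180.0, -0.1, -165.0]
force: [-1.2, -0.3, -0.9]
grip_width: 0.0003
grasp_force: 0.0
```

```bash
python3 go.py 0 .045 .193|head -4
python3 - <<'E'
from h import *
im=cams.read_camera("scene")
g=im[170:215,222:242].astype(int).sum(2)//3
for r in range(45):print(170+r,*g[r,4:14])
E
```

```text
shift mm [0.4996 0.3626 1.5748] target [0.4699 0.0901 0.193 ]
time_s 4.0
tool_pos [0.4704 0.0898 0.1946]
tool_rot [-179.9925   -0.0794 -165.034 ]
170 100 97 53 43 39 36 35 40 38 37
171 89 94 79 41 40 40 40 40 33 40
172 81 91 96 57 40 36 41 42 41 33
173 75 85 90 58 40 41 37 39 40 35
174 63 75 82 45 38 36 36 38 32 22
175 30 40 46 37 34 39 37 33 31 21
176 17 17 27 28 25 25 29 37 27 17
177 23 16 21 24 19 26 32 32 29 23
178 24 22 14 28 18 30 31 32 28 25
179 23 18 23 22 21 30 32 38 31 27
180 22 16 22 22 21 25 30 31 27 28
181 22 27 22 20 21 31 31 36 32 33
182 26 22 26 14 21 29 32 34 25 38
183 34 19 20 22 24 24 33 32 32 36
184 34 20 18 20 21 27 28 32 34 35
185 42 24 29 19 21 30 30 35 33 31
186 55 23 23 21 13 26 29 35 33 31
187 53 20 24 25 23 26 30 30 30 33
188 101 53 22 26 22 27 25 32 34 42
189 141 112 72 28 29 27 30 39 53 68
190 119 144 95 32 28 26 30 58 86 98
191 111 115 56 27 24 26 31 62 93 97
192 110 97 32 27 23 27 29 50 86 95
193 109 85 33 32 24 26 25 49 83 89
194 103 90 47 30 25 21 23 45 83 97
195 119 103 75 35 25 22 28 55 95 105
196 95 132 135 95 78 72 64 80 101 102
197 102 169 187 161 123 116 95 92 104 103
198 115 180 192 158 103 114 98 97 105 102
199 84 101 104 102 106 113 105 96 102 104
200 75 100 112 100 115 125 108 95 105 109
201 78 100 107 106 113 125 109 90 110 111
202 77 105 109 107 110 127 113 95 110 112
203 77 105 106 103 112 127 120 107 108 111
204 81 102 106 96 105 124 117 97 106 106
205 74 96 93 77 98 126 113 75 84 99
206 69 82 78 62 90 125 108 53 58 81
207 72 74 63 56 80 111 95 55 54 77
208 63 60 54 53 60 65 55 54 46 64
209 60 54 44 48 50 52 56 47 40 59
210 66 59 38 42 42 39 47 40 31 51
211 70 68 37 35 34 30 30 18 26 63
212 71 69 48 32 31 30 24 29 36 71
213 70 71 55 39 47 44 41 40 47 75
214 65 68 55 45 49 50 51 49 48 70
```

Emit:
arm_command(series="0 0 4 0 255;0 0 4 0 255;0 0 0 0 255")

```text
time_s: 4.3
tool_pos: [0.4708, 0.0899, 0.187]
tool_rot: [-180.0, -0.0, -165.0]
force: [-0.1, 0.5, 0.0]
grip_width: 0.0005
grasp_force: 0.1
```

```bash
python3 go.py 0 .045 .193|tail -6
python3 - <<'E'
from h import *
im=cams.read_camera("scene")
g=im[170:215,222:242].astype(int).sum(2)//3
for r in range(14,40):print(170+r,*g[r,4:14])
cv2.imwrite("pics/p2.png",cv2.resize(im[140:240,190:270],None,fx=6,fy=6,interpolation=cv2.INTER_CUBIC))
E
```

```text
tool_pos [0.4708 0.0899 0.187 ]
tool_rot [-179.9978   -0.0312 -165.0331]
force [-0.0629  0.5242  0.0111]
grip_width 0.0004961290782112176
grasp_force 0.09504365603788756
qpos [-41.0766  -3.6395  26.1698 107.1906   1.6549  76.1135  89.6162]
184 35 21 28 25 25 27 30 30 33 35
185 35 25 25 21 25 25 34 29 30 39
186 37 24 20 17 22 28 33 33 29 39
187 39 21 24 23 28 26 32 32 33 31
188 76 23 21 20 23 24 26 33 32 32
189 91 21 24 24 23 28 36 39 32 32
190 74 60 26 24 27 25 29 32 34 40
191 108 98 38 23 24 22 21 38 52 68
192 113 98 42 28 24 21 29 44 77 95
193 108 84 49 28 26 24 21 40 73 91
194 103 88 46 26 31 17 21 41 77 96
195 122 105 77 33 27 25 27 57 93 105
196 95 129 137 94 61 54 63 78 102 104
197 102 169 189 156 101 100 97 93 102 104
198 117 180 193 154 100 117 102 95 105 105
199 84 103 103 101 103 122 109 95 104 102
200 74 101 111 103 115 129 119 98 106 110
201 76 101 106 105 111 125 116 92 108 110
202 77 104 109 105 110 129 113 94 111 108
203 85 109 111 106 119 127 118 107 112 111
204 81 104 107 100 111 125 114 97 105 106
205 74 90 89 78 96 127 113 73 83 98
206 70 80 70 66 94 127 110 55 57 84
207 74 77 59 54 77 114 100 59 56 75
208 66 70 53 53 62 68 65 54 49 66
209 68 62 44 52 55 56 50 48 39 57
```

View pics/p2.png

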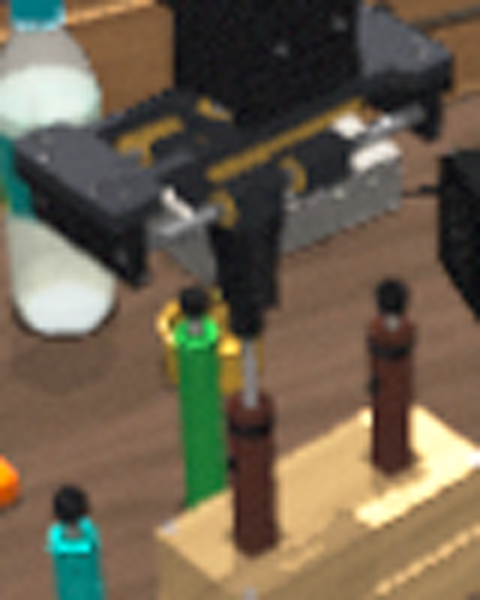

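Run:
```python
from h import *
np.set_printoptions(precision=4,suppress=True)
for n,s,t in(("Lfar",(272,115),(40,205)),("Lnear",(350,160),(95,390)),("Rfar",(440,48),(515,65)),("Rnear",(512,72),(555,240))):
    p,e=tri((s[0]/3.3+110,s[1]/3.3+120),(t[0]/9+197,t[1]/9+179)); print(n,p,e)
print(proj("top",(.36,.19,.35)))
```

```text
Lfar [0.4798 0.1842 0.3588] 0.003945965894136334
Lnear [0.4082 0.1583 0.3535] 0.009702486012167017
Rfar [0.5339 0.0121 0.3449] 0.01434204365349684
Rnear [ 0.462  -0.0084  0.3542] 0.0012676037292281817
[199.4098 237.8493]
```

Triangulating the gripper body gives the right xy, about (0.471, 0.087), but puts it higher than expected. So the tips really are well above the reported TCP. I'll continue down by touch.

Emit:
arm_command(series="0 0 3 0 255;0 0 0 0 255")

```text
time_s: 4.52
tool_pos: [0.4711, 0.09, 0.1846]
tool_rot: [180.0, 0.0, -165.0]
force: [0.3, 0.6, 1.0]
grip_width: 0.0007
grasp_force: 0.7
```

Emit:
arm_command(series="0 0 3 0 255;0 0 0 0 255")

```text
time_s: 4.68
tool_pos: [0.471, 0.09, 0.1814]
tool_rot: [180.0, 0.0, -165.0]
force: [0.4, 0.3, 2.1]
grip_width: 0.0005
grasp_force: 1.1
```

```bash
python3 go.py 0 .045 .193|tail -6
python3 - <<'E'
from h import *
im=cams.read_camera("scene")
g=im[170:215,222:242].astype(int).sum(2)//3
for r in range(14,40):print(170+r,*g[r,4:14])
E
```

```text
tool_pos [0.471  0.09   0.1814]
tool_rot [ 179.995     0.0135 -165.0367]
force [0.3717 0.2589 2.0504]
grip_width 0.0005047963206928203
grasp_force 1.14262919404851
qpos [-41.0448  -3.4435  26.2195 107.6619   1.566   75.4197  89.703 ]
184 22 25 18 22 24 24 31 32 32 28
185 22 25 24 23 28 22 30 36 33 32
186 37 20 22 21 21 28 32 34 28 33
187 34 23 24 27 25 30 34 32 30 43
188 66 23 19 28 21 26 34 33 31 39
189 93 23 24 22 26 26 31 35 31 34
190 55 26 25 16 25 26 32 32 29 31
191 73 28 26 21 22 25 27 34 29 36
192 101 61 28 22 21 26 27 32 34 39
193 109 86 43 20 28 24 28 42 55 67
194 103 89 42 22 27 28 24 49 80 95
195 123 97 45 33 28 20 20 45 84 105
196 96 113 73 32 25 25 22 52 96 104
197 102 157 154 80 27 31 44 76 104 104
198 120 182 189 122 70 76 83 96 105 105
199 81 101 106 104 107 119 104 94 104 105
200 75 102 111 100 105 122 110 100 108 105
201 74 100 106 105 113 128 116 94 109 111
202 77 104 111 105 108 127 115 94 110 112
203 83 109 111 104 111 128 120 105 111 112
204 80 104 105 102 113 126 115 97 101 108
205 75 92 89 73 97 126 110 74 83 99
206 73 82 73 58 90 127 111 53 59 83
207 70 75 62 57 83 114 100 58 55 79
208 65 60 54 52 63 69 65 58 47 69
209 63 56 43 51 49 54 53 51 43 56
```

Emit:
arm_command(series="0 0 3 0 255;0 0 3 0 255;0 0 3 0 255;0 0 3 0 255;0 0 3 0 255;0 0 0 0 255")

```text
time_s: 5.23
tool_pos: [0.4705, 0.0899, 0.1657]
tool_rot: [-180.0, -0.1, -165.0]
force: [0.1, -0.0, 0.9]
grip_width: 0.0006
grasp_force: 0.5
```

Emit:
arm_command(series="0 0 3 0 255;0 0 0 0 255;0 0 0 0 255")

```text
time_s: 5.48
tool_pos: [0.4707, 0.0899, 0.1632]
tool_rot: [-180.0, -0.0, -165.0]
force: [0.5, 0.4, 1.0]
grip_width: 0.0006
grasp_force: 0.3
```

Emit:
arm_command(series="0 0 3 0 255;0 0 0 0 255;0 0 0 0 255")

```text
time_s: 5.73
tool_pos: [0.4708, 0.0899, 0.1603]
tool_rot: [180.0, -0.0, -165.0]
force: [0.4, 0.3, 0.4]
grip_width: 0.0007
grasp_force: 0.4
```

Run:
```python
from h import *
im=cams.read_camera("scene")
g=im[170:215,222:242].astype(int).sum(2)//3
for r in range(20,45):print(170+r,*g[r,4:14])
```

```text
190 37 21 23 25 27 25 37 32 33 33
191 57 22 27 23 20 25 29 26 37 28
192 69 19 24 26 26 25 31 31 35 32
193 75 26 25 22 24 27 31 33 31 28
194 71 20 21 24 21 22 31 32 34 22
195 83 21 14 20 22 19 30 32 30 27
196 41 22 16 18 20 23 25 35 33 27
197 67 57 23 27 24 20 25 37 33 29
198 84 99 53 22 22 23 28 36 30 33
199 82 102 87 25 20 22 30 40 46 71
200 76 94 80 29 23 24 29 39 74 107
201 76 88 64 33 29 25 23 31 74 112
202 75 101 86 27 25 21 23 40 82 113
203 85 108 97 51 37 26 38 62 101 111
204 82 104 101 80 66 77 74 80 105 109
205 78 89 88 76 90 123 109 73 81 100
206 72 77 69 57 80 120 110 59 60 82
207 68 78 65 52 76 105 101 61 52 79
208 67 71 53 51 58 67 63 56 50 68
209 64 62 45 49 51 53 54 50 40 56
210 71 73 36 42 46 46 45 40 25 52
211 69 69 38 33 32 26 22 22 27 60
212 71 70 51 34 34 29 27 30 33 71
213 70 71 55 48 48 42 42 44 50 71
214 64 69 61 49 51 50 47 45 49 65
```

Emit:
arm_command(series="0 0 2 0 255;0 0 0 0 255;0 0 0 0 255")

```text
time_s: 6.03
tool_pos: [0.4709, 0.09, 0.1585]
tool_rot: [180.0, -0.0, -165.0]
force: [0.1, -0.1, 1.2]
grip_width: 0.0004
grasp_force: 0.8
```

Emit:
arm_command(series="0 0 2 0 255;0 0 0 0 255;0 0 0 0 255")

```text
time_s: 6.28
tool_pos: [0.4709, 0.0899, 0.1565]
tool_rot: [180.0, -0.0, -165.0]
force: [-0.3, -0.2, 1.7]
grip_width: 0.0002
grasp_force: 0.9
```

Emit:
arm_command(series="0 0 2 0 255;0 0 0 0 255;0 0 0 0 255")

```text
time_s: 6.53
tool_pos: [0.4719, 0.0903, 0.1558]
tool_rot: [180.0, 0.1, -165.0]
force: [0.0, 1.3, 7.9]
grip_width: 0.0005
grasp_force: 3.8
```

Emit:
arm_command(series="0 0 2 0 255;0 0 0 0 255;0 0 0 0 255")

```text
time_s: 6.78
tool_pos: [0.4734, 0.0907, 0.1556]
tool_rot: [179.9, 0.3, -165.0]
force: [-0.9, -0.4, 14.6]
grip_width: 0.0005
grasp_force: 7.3
```

Emit:
arm_command(series="0 0 -15 0 255;0 0 -15 0 255;0 0 -15 0 255;0 0 0 0 0;0 0 0 0 0;0 0 0 0 0;0 0 0 0 0;0 0 0 0 0;0 0 0 0 0;0 0 0 0 0;0 0 0 0 0;0 0 0 0 0")

```text
time_s: 7.78
tool_pos: [0.4709, 0.09, 0.1974]
tool_rot: [-180.0, -0.0, -165.0]
force: [-0.1, -0.4, 0.3]
grip_width: 0.052
grasp_force: 0.0
```

```bash
python3 go.py 0 .045 .193
python3 - <<'E'
from h import *
im=cams.read_camera("scene");o=(150,120)
cv2.imwrite("pics/p3.png",cv2.resize(im[120:240,150:290],None,fx=5,fy=5,interpolation=cv2.INTER_CUBIC))
E
```

```text
shift mm [1.0026 0.3846 4.4399] target [0.4699 0.0901 0.193 ]
time_s 7.7833
tool_pos [0.4709 0.09   0.1974]
tool_rot [-179.9991   -0.0081 -165.0347]
force [-0.1036 -0.3676  0.3435]
grip_width 0.052024591484859765
grasp_force 0.0
qpos [-41.1398  -3.9908  26.0972 106.2806   1.7991  77.3186  89.4725]
```

View pics/p3.png

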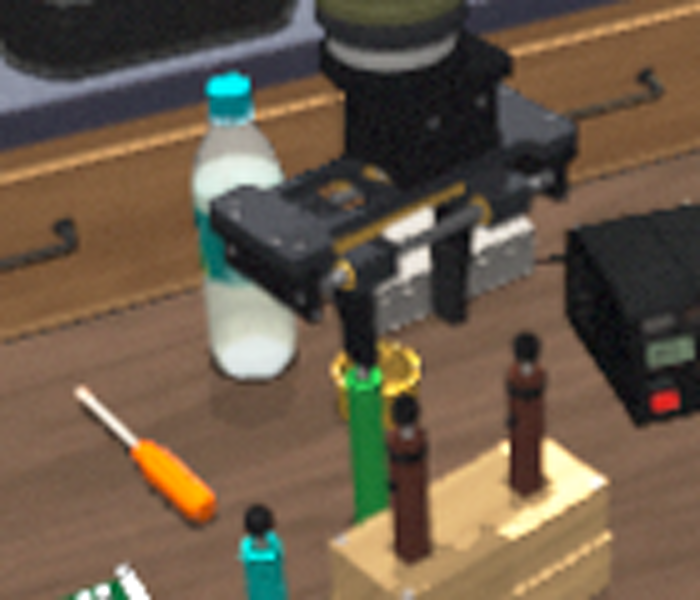

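The plunger is in: the knob sits as low as the spare's. The fingers are open with tips near (360,360) and (455,320). Contact at knob top 0.193 came with a reported TCP z of about 0.1563, so true z is reported z plus about 0.037. I'll use that offset.

Emit:
arm_command(series="0 0 0 0 0;0 0 0 0 0;0 0 0 0 0;0 0 0 0 0;0 0 0 0 0;0 0 10 0 0;0 0 10 0 0;0 0 10 0 0;0 0 10 0 0;0 0 10 0 0;0 0 10 0 0;0 0 10 0 0;0 0 10 0 0;0 0 10 0 0;0 0 10 0 0;0 0 0 0 0;0 0 0 0 0")

```text
time_s: 9.25
tool_pos: [0.4706, 0.0898, 0.097]
tool_rot: [-180.0, -0.1, -165.0]
force: [-0.0, -0.0, 0.1]
grip_width: 0.0872
grasp_force: 0.0
```

```bash
python3 go.py 0 .045 .0965
python3 - <<'E'
from h import *
im=cams.read_camera("scene")
cv2.imwrite("pics/p4.png",cv2.resize(im[140:260,160:280],None,fx=5,fy=5,interpolation=cv2.INTER_CUBIC))
E
```

```text
shift mm [0.6534 0.4616 0.4665] target [0.4699 0.0901 0.0965]
time_s 9.25
tool_pos [0.4706 0.0898 0.097 ]
tool_rot [-179.985    -0.0642 -165.0409]
force [-0.0379 -0.0213  0.1126]
grip_width 0.08724102747574301
grasp_force 0.0
qpos [-40.5465   0.8073  26.9524 114.0128  -0.3845  65.3319  91.5236]
```

View pics/p4.png

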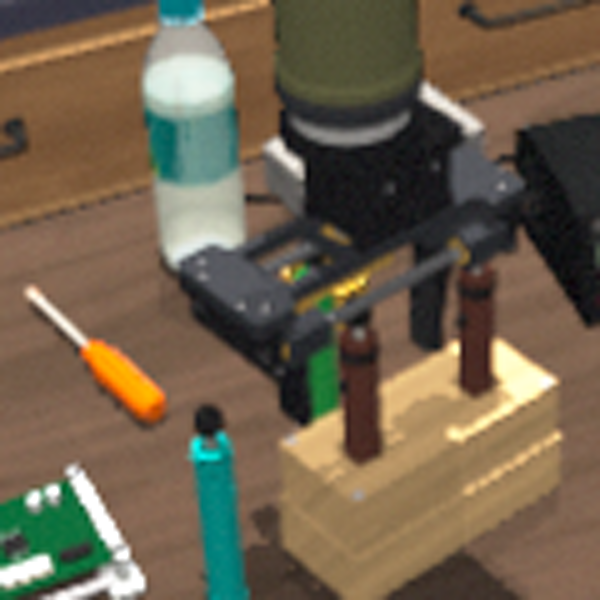

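The fingers straddle the barrel: tips at about (295,420) and (428,345), with their midpoint on the barrel at (361,382). The spare is clear of the body. Closing now.

Emit:
arm_command(series="0 0 0 0 255;0 0 0 0 255;0 0 0 0 255;0 0 0 0 255;0 0 0 0 255;0 0 0 0 255;0 0 0 0 255;0 0 0 0 255;0 0 0 0 255;0 0 0 0 255;0 0 0 0 255;0 0 0 0 255;0 0 0 0 255;0 0 0 0 255;0 0 0 0 255;0 0 0 0 255", squeeze=15)

```text
time_s: 10.63
tool_pos: [0.4709, 0.09, 0.0975]
tool_rot: [180.0, -0.0, -165.0]
force: [0.1, -0.1, -0.3]
grip_width: 0.0221
grasp_force: 15.0
```

Emit:
arm_command(series="0 0 -10 0 255;0 0 -10 0 255;0 0 -10 0 255;0 0 -10 0 255;0 0 -10 0 255;0 0 -10 0 255;0 0 -10 0 255;0 0 -10 0 255;0 0 -10 0 255;0 0 -15 0 255;0 0 0 0 255;0 0 0 0 255;0 0 0 0 255", squeeze=20)

```text
time_s: 11.72
tool_pos: [0.4706, 0.0899, 0.202]
tool_rot: [-180.0, -0.0, -165.0]
force: [0.6, -0.2, -1.5]
grip_width: 0.0224
grasp_force: 20.0
```

```bash
python3 go.py .065 .055 .1975
python3 - <<'E'
from h import *
im=cams.read_camera("scene"); cv2.imwrite("lift.png",im)
h=cv2.cvtColor(im,cv2.COLOR_BGR2HSV)
for r in range(180,250,2):print(r,[tuple(int(v) for v in im[r,c]) for c in range(228,237,2)])
E
```

```text
shift mm [-64.2879  10.3988   4.4877] target [0.5301 0.1165 0.1975]
time_s 11.7167
tool_pos [0.4706 0.0899 0.202 ]
tool_rot [-179.9994   -0.0422 -165.03  ]
force [ 0.5774 -0.228  -1.4973]
grip_width 0.02239368345455573
grasp_force 19.999384274706244
qpos [-41.2049  -4.145   26.0968 105.8824   1.8641  77.8897  89.4101]
180 [(28, 28, 31), (29, 31, 44), (21, 27, 33), (24, 23, 23), (28, 28, 30)]
182 [(31, 29, 29), (29, 31, 44), (30, 35, 52), (35, 39, 61), (37, 35, 35)]
184 [(28, 26, 26), (39, 42, 67), (35, 41, 72), (33, 39, 61), (31, 33, 32)]
186 [(26, 27, 26), (37, 39, 63), (32, 40, 71), (39, 47, 75), (63, 78, 97)]
188 [(26, 25, 26), (34, 39, 63), (31, 40, 71), (44, 48, 77), (77, 96, 125)]
190 [(25, 29, 44), (34, 41, 74), (32, 41, 73), (38, 45, 72), (80, 96, 125)]
192 [(33, 38, 69), (35, 42, 74), (34, 42, 72), (37, 43, 71), (75, 92, 116)]
194 [(35, 41, 71), (35, 41, 72), (36, 44, 74), (36, 40, 71), (76, 94, 121)]
196 [(38, 43, 72), (36, 42, 73), (27, 32, 68), (37, 43, 71), (79, 98, 126)]
198 [(36, 43, 72), (38, 42, 73), (37, 42, 72), (38, 42, 68), (80, 101, 129)]
200 [(35, 40, 70), (33,
[... 1355 characters left out ...]
 153, 191)]
234 [(117, 173, 215), (95, 139, 171), (96, 143, 176), (99, 148, 185), (102, 146, 182)]
236 [(114, 168, 209), (100, 146, 181), (104, 152, 187), (101, 148, 182), (97, 144, 177)]
238 [(109, 161, 198), (114, 147, 174), (127, 151, 173), (94, 134, 167), (86, 120, 149)]
240 [(80, 119, 146), (93, 132, 161), (85, 124, 154), (80, 119, 148), (80, 121, 148)]
242 [(84, 122, 149), (80, 118, 146), (85, 122, 149), (81, 121, 149), (79, 117, 145)]
244 [(81, 118, 145), (89, 125, 153), (83, 121, 148), (82, 121, 147), (83, 119, 148)]
246 [(82, 120, 147), (80, 118, 146), (82, 120, 148), (84, 121, 149), (78, 115, 138)]
248 [(84, 120, 149), (83, 122, 149), (80, 115, 143), (77, 115, 143), (84, 124, 157)]
```

Emit:
arm_command(series="-13 2 0 0 255;-13 2 0 0 255;-13 2 0 0 255;-13 2 0 0 255;-12.5 2.5 0 0 255;0 0 0 0 255;0 0 10 0 255;0 0 10 0 255;0 0 10 0 255;0 0 10 0 255;0 0 10 0 255;0 0 10 0 255;0 0 10 0 255;0 0 10 0 255;0 0 10 0 255;0 0 3 0 255;0 0 0 0 255;0 0 0 0 255", squeeze=20)

```text
time_s: 13.27
tool_pos: [0.5307, 0.1168, 0.1096]
tool_rot: [-180.0, 0.0, -165.0]
force: [-1.0, 0.2, -0.2]
grip_width: 0.0223
grasp_force: 20.0
```

```bash
python3 go.py -.027 .055 .109
```

```text
shift mm [92.731  -0.1336  0.5801] target [0.4412 0.0927 0.109 ]
time_s 13.2667
tool_pos [0.5307 0.1168 0.1096]
tool_rot [-179.9958    0.0077 -165.0334]
force [-1.0433  0.1939 -0.1567]
grip_width 0.022295130510667747
grasp_force 19.999519446864724
qpos [-40.0288   8.6717  27.1911 104.9577  -4.2766  67.3655  93.51  ]
```

Now I'll lever the pump over the block's rear top edge with a lighter grip.

Emit:
arm_command(series="5 0 0 0 255;5 0 0 0 255;5 0 0 0 255;5 0 0 0 255;5 0 0 0 255;5 0 0 0 255;0 0 0 0 255", squeeze=10)

```text
time_s: 13.85
tool_pos: [0.5011, 0.1089, 0.11]
tool_rot: [180.0, 0.0, -165.0]
force: [1.2, -0.5, -0.7]
grip_width: 0.0228
grasp_force: 10.0
```

```bash
python3 go.py -.027 .055 .109|head -6
python3 - <<'E'
from h import *
im=cams.read_camera("scene");h=cv2.cvtColor(im,cv2.COLOR_BGR2HSV)
m=((im[...,2]>55)&(im[...,2]<85)&(im[...,0]<45)&(im[...,1]<55)).astype(np.uint8);m[:,:190]=0;m[:,275:]=0;m[:150]=0;m[260:]=0
n,l,st,c=cv2.connectedComponentsWithStats(m)
for i in range(1,n):
    if st[i,4]>25:print(st[i],c[i])
E
```

```text
shift mm [62.0597 -0.1826  0.9853] target [0.4412 0.0927 0.109 ]
time_s 13.85
tool_pos [0.5011 0.1089 0.11  ]
tool_rot [ 179.9639    0.0477 -165.0309]
force [ 1.2043 -0.4703 -0.6585]
grip_width 0.022809508287889777
[252 199   6  19 104] [254.54807692 208.375     ]
[217 206   8  20 104] [220.625      216.17307692]
[217 251  10   9  29] [220.72413793 255.48275862]
[238 252  15   8  49] [245.7755102  256.16326531]
```

Emit:
arm_command(series="5 0 0 0 255;5 0 0 0 255;5 0 0 0 255;5 0 0 0 255;5 0 0 0 255;5 0 0 0 255;0 0 0 0 255")

```text
time_s: 14.48
tool_pos: [0.4714, 0.101, 0.1096]
tool_rot: [180.0, -0.0, -165.0]
force: [0.8, -0.1, -0.7]
grip_width: 0.0226
grasp_force: 10.0
```

Emit:
arm_command(series="5 0 0 0 255;5 0 0 0 255;5 0 0 0 255;5 0 0 0 255;5 0 0 0 255;5 0 0 0 255;2 0 0 0 255;0 0 0 0 255")

```text
time_s: 15.15
tool_pos: [0.441, 0.0929, 0.1096]
tool_rot: [180.0, -0.0, -165.0]
force: [-0.1, -1.0, -0.8]
grip_width: 0.0224
grasp_force: 10.0
```

```bash
python3 go.py -.027 .055 .109
python3 - <<'E'
from h import *
for n in("scene","top"):cv2.imwrite(f"tilt_{n}.png",cams.read_camera(n))
a=cv2.imread("tilt_scene.png")[150:250,180:280];b=cv2.imread("tilt_top.png")[160:230,195:265]
cv2.imwrite("pics/p5.png",np.hstack([cv2.resize(a,(400,400),interpolation=2),cv2.resize(b,(400,400),interpolation=2)]))
E
```

```text
shift mm [-0.1725 -0.177   0.5787] target [0.4412 0.0927 0.109 ]
time_s 15.15
tool_pos [0.441  0.0929 0.1096]
tool_rot [ 179.9793   -0.0296 -165.0262]
force [-0.0712 -0.9958 -0.8392]
grip_width 0.02244663046846606
grasp_force 10.000027526984923
qpos [-41.6944  -3.9871  25.6725 116.6174   1.852   67.0173  88.1734]
```

Emit:
arm_command(series="0 0 0 0 255;0 0 0 0 255;0 0 0 0 255;0 0 -10 0 255;0 0 -10 0 255;0 0 -10 0 255;0 0 -10 0 255;0 0 -10 0 255;0 0 -10 0 255;0 0 -10 0 255;0 0 -10 0 255;0 0 -10 0 255;0 0 -10 0 255;0 0 -10 0 255;0 0 0 0 255", squeeze=40)

```text
time_s: 16.5
tool_pos: [0.4429, 0.0934, 0.2219]
tool_rot: [180.0, 0.2, -165.0]
force: [0.6, -0.4, -1.9]
grip_width: 0.0221
grasp_force: 40.0
```

Emit:
arm_command(series="-4.5 13.5 0 0 255;-4.5 13.5 0 0 255;-4.5 13.5 0 0 255;-4.5 13.5 0 0 255;-4.5 13.5 0 0 255;-4.5 13.5 0 0 255;-4.5 13.5 0 0 255;-4.5 13.5 0 0 255;-4.5 13.5 0 0 255;-4.5 13.5 0 0 255;-4.5 13.5 0 0 255;-4.5 13.5 0 0 255;0 0 0 0 255;0 0 0 0 255;0 0 0 0 255")

```text
time_s: 17.75
tool_pos: [0.4522, 0.2626, 0.2195]
tool_rot: [-180.0, -0.0, -165.1]
force: [-0.8, 0.2, -0.6]
grip_width: 0.0219
grasp_force: 40.0
```

```bash
python3 go.py .0269 .2167 .139
python3 - <<'E'
from h import *
a=cams.read_camera("scene");b=cams.read_camera("top");cv2.imwrite("bs.png",a);cv2.imwrite("bt.png",b)
A=a[115:265,130:280];B=b[140:240,165:265]
cv2.imwrite("pics/p6.png",np.hstack([cv2.resize(A,(400,400),interpolation=2),cv2.resize(B,(400,400),interpolation=2)]))
E
```

```text
shift mm [ 0.7339  0.5305 80.5018] target [0.4514 0.2629 0.139 ]
time_s 17.75
tool_pos [0.4522 0.2626 0.2195]
tool_rot [-179.9549   -0.015  -165.0812]
force [-0.8402  0.1934 -0.5934]
grip_width 0.02194241881553409
grasp_force 39.99974984675646
qpos [-49.4786   1.711   16.8315  98.6908  -0.4645  79.6998  72.3478]
```

View pics/p6.png

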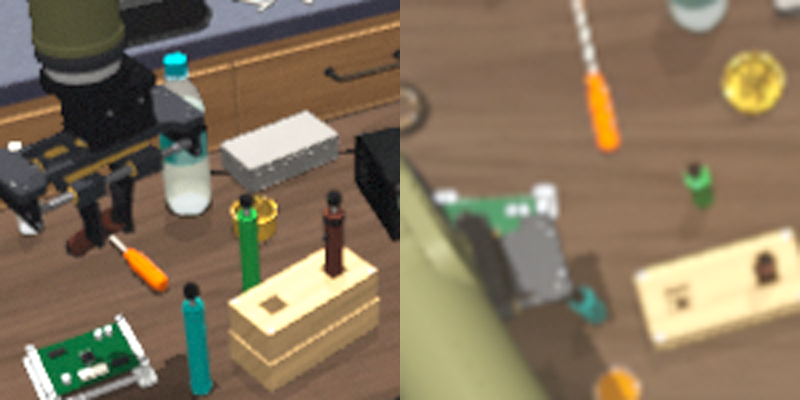

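The scene half shows the pump slanted in the gripper, with the barrel running from about (130,205) to its lower end near (72,245). The other pump stands in place. Next I'll measure the slant from the brown mask.

Run:
```python
from h import *
np.set_printoptions(precision=1,suppress=True)
im=cv2.imread("bs.png").astype(int)
m=((im[...,2]-im[...,0]>20)&(im[...,2]<95)&(im[...,1]<58)).astype(np.uint8);m[:,:148]=0;m[:,185:]=0;m[:185]=0;m[212:]=0
n,l,st,c=cv2.connectedComponentsWithStats(m)
for i in range(1,n):
    if st[i,4]>10:
        ys,xs=np.nonzero(l==i);print(st[i],c[i],"ellipse axis",cv2.fitLine(np.c_[xs,ys].astype(np.float32),2,0,.01,.01).ravel())
for r in range(186,212):print(r,''.join('#' if v else '.' for v in m[r,148:185]),[int(v) for v in im[r,150:164,2]])
G=np.array([.4522,.2626,.2195+.056]);x=np.array([np.cos(np.radians(15)),np.sin(np.radians(15)),0])
for th in(30,35,40,45,50,55,60):
    a=np.sin(np.radians(th))*x-np.array([0,0,np.cos(np.radians(th))])
    print(th,"grasp",proj("scene",G),"barrel end",proj("scene",G+.1105*a),"tip",proj("scene",G+.143*a))
```

```text
[168 193   9   9  40] [171.  197.8] ellipse axis [  0.7   0.8 171.  197.8]
[155 199  11  12  57] [159.6 205.9] ellipse axis [  0.4  -0.9 159.6 205.9]
186 ....#................................ [137, 85, 69, 39, 51, 142, 206, 155, 93, 56, 46, 38, 33, 40]
187 ...............................#..... [135, 122, 104, 80, 104, 137, 165, 165, 153, 38, 39, 38, 39, 38]
188 ..................................... [121, 104, 119, 146, 163, 170, 168, 153, 160, 56, 39, 39, 39, 35]
189 ...............................#..... [152, 158, 156, 168, 149, 117, 104, 114, 122, 77, 39, 43, 36, 32]
190 ..................................... [165, 173, 145, 106, 101, 96, 105, 130, 126, 70, 41, 36, 36, 37]
191 ..................................... [135, 109, 99, 92, 101, 123, 135, 129, 101, 45, 37, 37, 39, 38]
192 ..................................... [93, 90, 101, 123, 138, 139, 137, 127, 88, 47, 38, 28, 27, 23]
193 .......................#............. [101, 121, 136, 139, 135, 141, 139, 138, 120, 68, 23, 23, 23, 25]
194 .....................###............. [136, 135, 139, 136, 138, 136, 133, 135, 127, 88, 20, 18
[... 1596 characters left out ...]
, 64, 61, 55, 82, 116]
210 .........#..##....................... [127, 128, 132, 130, 123, 95, 82, 63, 56, 57, 63, 77, 112, 125]
211 ..................................... [131, 132, 130, 131, 132, 131, 127, 108, 82, 87, 97, 109, 123, 119]
30 grasp [170.5 196.3] barrel end [163.8 215.2] tip [162.  220.2]
35 grasp [170.5 196.3] barrel end [161.9 212.3] tip [159.7 216.5]
40 grasp [170.5 196.3] barrel end [160.1 209.3] tip [157.4 212.7]
45 grasp [170.5 196.3] barrel end [158.4 206.2] tip [155.2 208.8]
50 grasp [170.5 196.3] barrel end [156.7 203.1] tip [153.1 204.9]
55 grasp [170.5 196.3] barrel end [155.2 199.9] tip [151.2 200.8]
60 grasp [170.5 196.3] barrel end [153.7 196.6] tip [149.3 196.7]
```

Emit:
arm_command(series="0 0 10 0 255;0 0 10 0 255;0 0 10 0 255;0 0 10 0 255;0 0 10 0 255;0 0 10 0 255;0 0 10 0 255;0 0 10 0 255;0 0 10 0 255;0 0 8 0 255;0 0 7 0 255;0 0 0 0 255;0 0 0 0 255;0 0 0 0 255;0 0 0 0 255;0 0 0 0 255")

```text
time_s: 19.18
tool_pos: [0.4524, 0.2637, 0.1152]
tool_rot: [180.0, 0.1, -165.0]
force: [0.3, 0.1, -0.7]
grip_width: 0.0224
grasp_force: 40.0
```

```bash
python3 go.py .0269 .2167 .114
python3 - <<'E'
from h import *
np.set_printoptions(precision=1,suppress=True)
from cell import telemetry
im=cams.read_camera("scene").astype(int);T=telemetry.get_obs()["tool_pos"]
G=T+[0,0,.056];x=np.array([np.cos(np.radians(15)),np.sin(np.radians(15)),0])
for th in(35,45,55):
    a=np.sin(np.radians(th))*x-np.array([0,0,np.cos(np.radians(th))]);p=G+.143*a
    print(th,"barrel end",proj("scene",G+.1105*a),"tip",proj("scene",p),p*1e3)
for r in range(222,250):print(r,' '.join('%3d,%3d'%(im[r,c,2],im[r,c,1]) for c in range(148,170)))
print("board mid px",proj("scene",(.547,.2885,.026)))
E
```

```text
shift mm [ 1.2009 -0.553   1.1882] target [0.4514 0.2629 0.114 ]
time_s 19.1833
tool_pos [0.4524 0.2637 0.1152]
tool_rot [ 179.9705    0.0636 -165.0327]
force [ 0.3092  0.0715 -0.7064]
grip_width 0.022443172217466643
grasp_force 39.999810392037034
qpos [-49.0162   5.5854  16.8658 106.9388  -1.7596  67.6546  73.4085]
35 barrel end [166.6 240.5] tip [164.3 243.8] [531.6 284.9  54. ]
45 barrel end [163.2 234.7] tip [160.1 236.5] [550.  289.9  70. ]
55 barrel end [160.2 228.7] tip [156.3 228.9] [565.5 294.   89.1]
222  66, 68  58, 60  41, 41  39, 40  38, 41  42, 40  83, 65 127, 97 124, 95 122, 94 120, 94 125,105 126,121 157,152 163,158 160,139 153,120  32, 32  38, 41  42, 41  37, 39  40, 41
223  45, 49  38, 41  39, 38  41, 41  55, 52  72, 60 106, 82 123, 97 122, 98 123,105 134,124 160,154 172,170 165,161 117,116 143,125 171,134  44, 43  37, 40  37, 39  38, 40  40, 41
224  38, 38  37, 36  37, 38  61, 53  97, 80 109, 88 125,100 126,107 141,129 164,158 163,160 162,160 120,119 105,101  95, 88 114, 93 125, 97  55, 53  37, 39  41, 43  38, 39  34, 35
225  33, 34  31, 31  40, 38  81, 66 123, 96 
[... 3782 characters left out ...]
1, 49  40, 71  13,106  10,112  14,113  11,113  33,121  59,132  62,123  78,132  77,129  35, 97   3,111  17,115  11,114  15,115   5,113
247  43, 70  55, 55  53, 53  52, 50  48, 46  30, 50  18, 73  15, 92  13,113  17,114   9,113  59,129  99,146  94,117  90,101  54, 54  48, 76  21,105  12,115  11,113  17,114  12,114
248  38, 73  50, 50  34, 47  26, 63  20, 73  17, 89   6,115  18,114  15,114  12,113   7,111  57,114  85,103  56, 52  42, 42  43, 44  49, 52  27, 78  10,115  14,114  14,115  16,114
249  15,100  24, 72  16, 82  11,103   9,111   9,113   9,114  14,113  17,114  14,112  15,113  12,107  43, 84  55, 52  47, 46  32, 35  47, 52  42, 71  19,104  15,102  13,103  13,105
board mid px [162.9 247.8]
```

The nozzle and barrel-end pixels match the 45° prediction: the tip is at (160,237), about 44 mm above the board and within a few mm of its middle. Handing in.

```bash
python3 -c "
from cell import env
print(env.sign_off())"
```

```text
the job is handed in; nothing more can be done
None
```

The job is handed in: the plunger is fully in, and the pump is held still at about 45° with its nozzle tip by my measurement about 44 mm above the board's middle; the hand-in gave no verdict.

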